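# Hold back the belt tensioner of the jar mill

### The job

I am about to slip a new drive belt onto the jar mill. First turn its bar-handled main switch to off; then press down the hand grip of the belt tensioner arm, at the open drive on the mill's right end, past the last click of its ratchet and keep it pressed down beyond that click, so that your push and not the pawl carries the spring: finish while still holding it there. Leave the jars and everything else on the table where they are.

Things in the scene. Friction and masses are not known exactly. Their poses are not given: they have to be found in the camera images.
- mill: bench jar mill, fixed: grey cabinet 260 (x) x 400 (y) x 110 mm high. Origin on the table under its centre; x points from front (robot side) to back, y along its rollers, z up. Steel end plates at y = -203 and 203 mm, 130 mm high in front, 180 mm high from x = -75 mm back. A black control strip on top along the front edge carries the main switch and, further left, two small round dials (not used).
- mill_jar (a point): centre of a white porcelain jar, 110 mm in diameter, lying on the mill's two black rubber rollers (tops 167 mm above the table, at mill x = -10 and 75 mm); it spans mill y = 40 to 185 mm, its top is 264 mm above the table. Fixed; not used.
- main_switch_grip (a point): centre of the grey bar handle of the main switch, on its vertical turning axis, 149 mm above the table. The bar is 42 mm long (along this point's x axis), 14 mm thick (along its y) and 32 mm high, its top 7 mm above this point; below it is a round disc 44 mm across, its top 23 mm below this point. A white mark on top points to -x of this point.
- main_switch (a joint): angle of the main switch, rad: 0 = off, against its stop, with the bar in line with the mill's x (front to back) and the white mark to the front; grows clockwise seen from above; about 1.0 = on, where it starts (limit 1.05). Turning it off is anticlockwise seen from above. Light friction (0.04 N m) keeps it where it is left.
- tensioner_handle (a point): centre of the tensioner arm's hand grip: a black rubber bar 22 mm in diameter and 64 mm long along the mill's y, in front of the drive at the mill's right end, level, about 163 mm above the table at rest and 62 mm when pressed fully down to its stop. This point's y axis lies along the grip. It is free from above, in front and below.
- tensioner_pivot (a point): fixed centre of the tensioner arm's pivot on the belt drive outside the mill's right (-y) end plate (guard off, no belt on, two fixed aluminium pulleys), 93 mm above the table; the hand grip moves about it on an arc of radius 135 mm in the mill's x-z plane. The grip's centre is 35 mm further out in -y than this point; nothing of the drive stands out more than 90 mm from the plate.
- tensioner_idler (a point): centre of the black idler roller (32 mm in diameter, 22 mm wide) on the other end of the tensioner arm, 75 mm from the pivot; it rises as the hand grip is pressed down.
- tensioner (a joint): angle of the tensioner arm, rad: 0 = at rest, where its spring drives it, hand grip up (the lever rises from the pivot to the front at 0.55 rad); grows as the grip is pressed down; hard stop at 0.78. Needs about 7 N down on the grip at rest, 12 N near the stop, up to 18 N over a tooth. It clicks at about 0.21, 0.37 and last 0.54; let go then, the arm falls back onto the pawl at about 0.49.
- pawl (a joint): angle of the sprung ratchet pawl above the tensioner arm's toothed hub, rad: 0 = down behind a tooth, about 0.12 on the crest of a tooth.
- jar_a_center (a point): half-way up a closed glass pigment jar, 68 mm in diameter, 105 mm high, right of the tensioner's hand grip; bystander
- jar_b_center (a point): half-way up a closed glass pigment jar, 68 mm in diameter, 105 mm high, in front of the mill, beside jar_c; bystander
- jar_c_center (a point): half-way up a closed glass pigment jar, 76 mm in diameter, 120 mm high, in front of the mill, beside jar_b; bystander
- basin_center (a point): centre of a white ceramic basin, 230 mm across and 75 mm high, at the left; bystander
- guard_center (a point): centre of the mill's belt guard, a grey sheet-steel cover 280 x 190 x 55 mm lying open side up at the right; bystander
- wrench_center (a point): centre of a steel wrench 180 mm long lying on the table at the left end of the mill; bystander
- dish_center (a point): centre of a small white dish 84 mm across, 20 mm high, with the guard's nuts in it; bystander

How it is judged:
By the outcome, as a careful person would: the job done as asked, in the order asked, and still so for the second after the job is handed in, while the arm keeps its last pose, push and grip.
It also fails if it takes over 51 s, if anything falls off the work surface, if the arm or the gripper's body presses on something with over 40 N, if the wrist force passes 120 N, or if a joint passes its speed limit or range.

### The arm

A 6-joint arm with a two-finger parallel gripper is mounted at the origin on the work surface. World frame = base frame: x ahead of the robot, y to its left, z up, the work surface at z = 0. Lengths are in m, angles in degrees, forces in N, time in s.
With the tool pointing down it reaches from about 0.3 to 0.75 m from the base axis. Payload 8.5 kg.
Tool frame: the origin (TCP) lies at the very end of the fingers, on their centre line; the grasp point (between the pads) lies 19 mm behind it (env.tcp_to_grasp is the distance from the TCP to the grasp point, in m); z points along the fingers, y is the line along which they close (so a half turn about z gives the same grasp; the last joint's range is limited). The gripper opens to 85 mm and grips with 20 to 120 N. Pads are 22 mm wide; open, the fingers measure 114 mm over their backs; the gripper's body (76 mm by 85 mm) begins 54 mm behind the grasp point. The pads swing forward as they close: fully open they stand 13 mm farther back than shut.
Start: joints at [-82.179, 21.807, 74.336, -0, 83.858, -12.336], TCP at [0.19, -0.516, 0.231] pointing down, gripper open.
Joint ranges: [-178.18, 178.18], [-50.72, 133.34], [12.68, 142.11], [-81.47, 261.47], [9.98, 163.14], [-165.26, 165.26]. Speed limits (degrees/s): [136.94, 136.94, 180, 180, 180, 180].

### API

Orientations are given as a 3x3 rotation matrix whose columns are the frame's x, y, z axes.
In Python, from rig import status, get_image, env gives the robot as it stands.
- The arm moves only by the shell command python3 -m handwheel 'ROWS' [FORCE]. ROWS is text: rows parted by semicolons, each of 7 numbers parted by spaces: the shift along the world's x, y, z in cm, then the turn, a rotation vector about the world's x, y, z in degrees, then the opening, from 0 (shut) to 1 (fully open). In form: dx dy dz wx wy wz gripper; .... A call has 1 to 8 rows; each row is the pose to reach, as a shift and turn from the pose commanded when the call began; what a row does not reach only later rows make up. A row lasts 1/12 s, in which the tool goes at most 41.7 mm and 7.16 degrees, less where a joint would pass 70% of its speed; a pose out of reach is approached as far as the arm can. A call with a gripper value outside its range is refused whole. The fingers move at their own pace and stop on an object; FORCE is the grip in N (left out, the last holds). Time passes only in rows, so rows that repeat a pose let the fingers close. It gives the time, the measured TCP pose, the force, the opening and the grip force at its end, in the units of the state.
- status.observe(): the state, without advancing time (a new reading comes with each control period).
- get_image(name): name is "scene" or "side" or "wrist"; returns a dict with "color" (420x560x3 uint8, red, green, blue), "vertical_fov" (degrees; the focal length in pixels is half the picture's height over the tangent of half this angle, whatever the lens; pixels are square), "cx", "cy" (the principal point, pixels), "xyz" and "orientation" of the camera in the world. Camera axes: x right, y down, z forward; pixel columns grow to the right and rows downward; lengths in m; the calibration is good to about 2 mm. A picture is of the moment at which its call begins. There is no depth.
- env.close_job(): hands the job in; it is judged then, once.
The state is a dict: "time_s": time; "q": joint angles; "qvel": joint speeds; "joint_efforts": joint torques, N m; "position": TCP position; "tool_rot": TCP orientation; "ft_force": force on the tool from outside, world axes, zero at the start; "wrist_torque": the same for the moment, N m; "grip_width": finger opening in m; "gripper_force": force on a finger pad.
Only numpy, scipy, OpenCV 4.12 (cv2) and the standard library are available. Lean on these libraries where they do the work, as an engineer would, in place of code of your own. Each camera call takes 0.05 s, during which the arm holds its last target. There are 200 camera calls.

## Working session

There is one attempt and no reset: what is moved stays moved. The work goes in short steps, Python scripts to look and compute and a shell command to move; the robot and the scene stay as the last step left them, time stands still between calls to the robot, and variables do not carry over. Pictures are saved under pics/ and viewed, at most 10 in all, crops included, and the job is handed in when it is done.

```bash
mkdir -p pics; ls; cat > h.py <<'E'
import numpy as np,cv2
from rig import status,get_image,env
def snap(n,f):
    im=get_image(n); cv2.imwrite('pics/'+f,cv2.cvtColor(im['color'],cv2.COLOR_RGB2BGR))
    d={k:np.array(im[k]).tolist() for k in im if k!='color'}
    import json; json.dump(d,open('pics/'+f+'.json','w')); return im
def load(f):
    import json; return json.load(open('pics/'+f+'.json'))
def ray(c,u,v):
    f=210/np.tan(np.radians(c['vertical_fov'])/2)
    d=np.array([(u-c['cx'])/f,(v-c['cy'])/f,1]); return np.array(c['xyz']),np.array(c['orientation'])@d
def plane(c,u,v,z):
    o,d=ray(c,u,v); return o+d*(z-o[2])/d[2]
def tri(*l):
    A=np.zeros((3,3));b=np.zeros(3);R=[]
    for c,u,v in l:
        o,d=ray(c,u,v);d=d/np.linalg.norm(d);P=np.eye(3)-np.outer(d,d);A+=P;b+=P@o;R.append((o,P))
    x=np.linalg.solve(A,b); return x,[float(np.linalg.norm(P@(x-o))) for o,P in R]
def proj(c,p):
    f=210/np.tan(np.radians(c['vertical_fov'])/2)
    q=np.array(c['orientation']).T@(np.array(p)-c['xyz']); return c['cx']+f*q[0]/q[2],c['cy']+f*q[1]/q[2]
E
python3 - <<'E'
from h import *
for n in ['scene','side','wrist']:
    im=snap(n,n+'0.png'); print(n,im['xyz'],im['vertical_fov'])
s=status.observe();print(s['time_s'],s['position'],s['tool_rot'],s['ft_force'])
a=[cv2.imread(f'pics/{n}0.png') for n in ['scene','side']]
E
```

```text
pics
scene [ 1.66746223 -0.20218854  0.89370556] 57.10427930603559
side [0.20134469 0.77286552 1.19794501] 56.22427872644262
wrist [ 0.26978738 -0.48726902  0.37237542] 67.68908263667927
0.15 [ 0.18949423 -0.5160989   0.23086798] [[ 9.38751765e-01  3.44594121e-01 -1.20879524e-04]
 [ 3.44594046e-01 -9.38751181e-01  1.07859419e-03]
 [ 2.58201423e-04 -1.05418657e-03 -9.99999411e-01]] [ 0.82753863 -0.33577305 -0.64661677]
```

View pics/scene0.png

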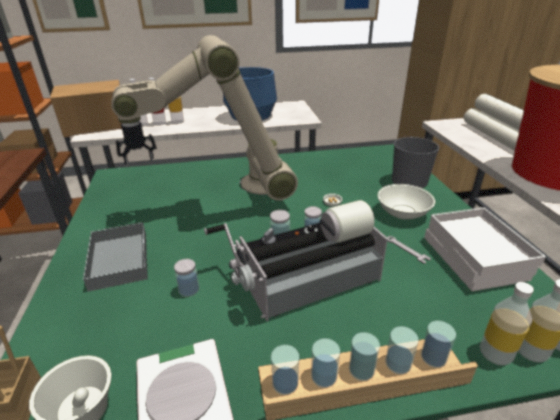

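View pics/side0.png

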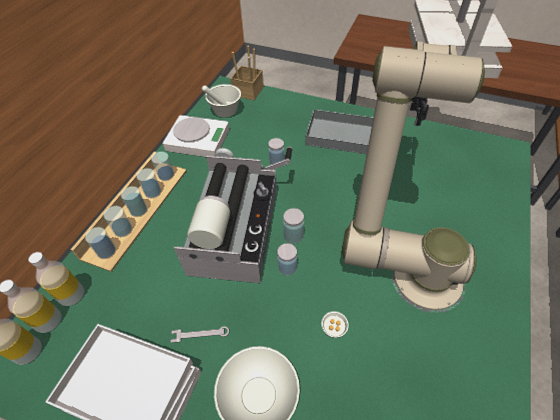

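The scene view shows the tensioner grip at about (214,228) and the mill in the centre. In the side view the grip is at about (289,154) and the switch at about (262,188). I'll enlarge both.

```bash
python3 - <<'E'
from h import *
a=cv2.imread('pics/scene0.png')[205:285,195:295]; b=cv2.imread('pics/side0.png')[140:220,220:320]
cv2.imwrite('pics/crop1.png',np.hstack([cv2.resize(x,None,fx=4,fy=4,interpolation=cv2.INTER_CUBIC) for x in (a,b)]))
S,D=load('scene0.png'),load('side0.png')
print(tri((S,214,228),(D,289,154)))
# control strip plane z~.117 ; mill corners on end plates
print('switch',plane(D,262,187,.149))
for p in [(213,155),(180,248),(240,255),(183,275),(258,280)]: print(p,plane(D,*p,.18 if p[1]<256 else .0))
E
```

```text
(array([ 0.59403247, -0.24400355,  0.16609088]), [4.7691926672213134e-05, 4.7691926672116945e-05])
switch [ 0.63110253 -0.068482    0.149     ]
(213, 155) [ 0.85350156 -0.12751906  0.18      ]
(180, 248) [0.75679821 0.276337   0.18      ]
(240, 255) [0.57221545 0.23426668 0.18      ]
(183, 275) [0.78814643 0.28163549 0.        ]
(258, 280) [0.53753168 0.20814391 0.        ]
```

View pics/crop1.png

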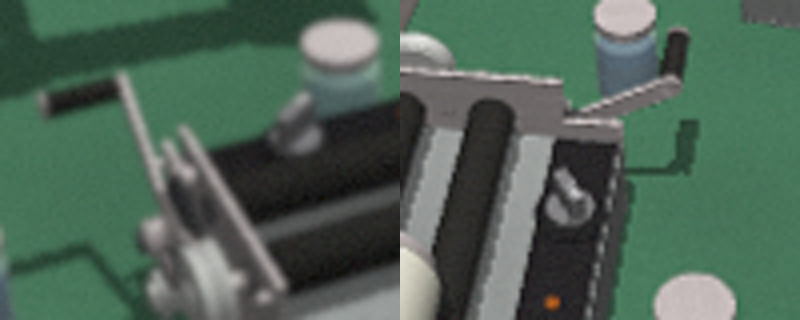

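```bash
python3 - <<'E'
from h import *
S,D=load('scene0.png'),load('side0.png')
g,e=tri((S,215.3,229.2),(D,288.8,153.8)); print('grip',g,e)
s,e=tri((S,268.3,233.5),(D,262.5,187)); print('switch',s,e)
print('gripends',plane(D,289.5,148,.163),plane(D,288,159.5,.163), 'jarA top',plane(D,276.5,143.5,.105))
yaw=np.radians(16.3);R=np.array([[np.cos(yaw),-np.sin(yaw)],[np.sin(yaw),np.cos(yaw)]])
for p in(g,s):print('mill',R.T@(p[:2]-[.720,.050]))
E
```

```text
grip [ 0.59612634 -0.24234559  0.16462984] [0.003019855160630252, 0.0030198551606302046]
switch [ 0.63097157 -0.06977496  0.1460741 ] [0.0014636167777987517, 0.001463616777798599]
gripends [ 0.60514728 -0.27885902  0.163     ] [ 0.58822589 -0.21806417  0.163     ] jarA top [ 0.6874262  -0.34469425  0.105     ]
mill [-0.20094627 -0.24582763]
mill [-0.1190668  -0.08997333]
```

Heights check out (grip 165 vs 163 mm, switch 146 vs 149 mm), and the mill's yaw is about 16°. Next I move above the switch.

```bash
python3 -m handwheel '2 2 3 0 0 -7 0.6;5 5 6 0 0 -14 0.6;8 8 7 0 0 -21 0.6;11 11 7 0 0 -28 0.6;14 14 7 0 0 -35 0.6;17 17 7 0 0 -42 0.6;20 20 7 0 0 -49 0.6;22 22 7 0 0 -56 0.6' 40
python3 -m handwheel '2.7 2.7 0 0 0 -5 0.6;5.4 5.4 0 0 0 -5 0.6;8 8 0 0 0 -5 0.6;11 11 0 0 0 -5 0.6;14 14 0 0 0 -5 0.6;17 17 0 0 0 -5 0.6;20 20.6 0 0 0 -5 0.6;22 22.6 0 0 0 -5 0.6'
python3 - <<'E'
from h import *
im=snap('wrist','w1.png');c=load('w1.png')
s=status.observe();print(s['position'],s['tool_rot'],s['time_s']); print(c['xyz'],proj(c,[.631,-.07,.149]),proj(c,[.596,-.243,.163]))
E
```

```text
time_s: 0.82
position: [0.3931, -0.3125, 0.3012]
tool_rot: [[0.84, -0.542, -0.0], [-0.542, -0.84, 0.0], [-0.0, -0.0, -1.0]]
ft_force: [-0.0, -0.3, -0.6]
grip_width: 0.0514
gripper_force: 0.0
time_s: 1.48
position: [0.6133, -0.0855, 0.301]
tool_rot: [[0.794, -0.608, -0.001], [-0.608, -0.794, 0.0], [-0.001, -0.0, -1.0]]
ft_force: [-0.2, -0.4, 0.8]
grip_width: 0.0513
gripper_force: 0.0
[ 0.61603383 -0.08160502  0.30001449] [[ 7.96526895e-01 -6.04603097e-01  1.14058265e-05]
 [-6.04601037e-01 -7.96524132e-01  2.62567349e-03]
 [-1.57840531e-03 -2.09831553e-03 -9.99996553e-01]] 1.5333
[0.681473819368208, -0.13670628434850263, 0.4424471985123374] (np.float64(257.52151101329196), np.float64(185.92276009217312)) (np.float64(441.45341104597026), np.float64(101.99310244013323))
```

View pics/w1.png

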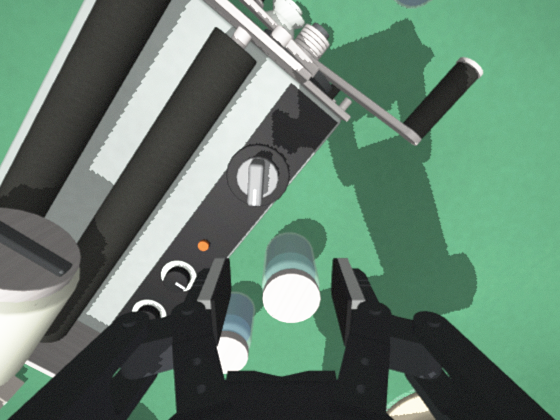

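The wrist view shows the switch bar at about (257,182), nearly vertical in the picture and so aligned with the tool x axis. The tensioner grip runs from (413,137) to (475,65).

```bash
python3 - <<'E'
from h import *
c=load('w1.png');D=load('side0.png')
s=plane(c,257,181,.156);print(s, tri((c,257,181),(D,262.5,187)))
for u,v in((255.5,161),(257,203)):print(plane(c,u,v,.156))
a,b=plane(c,414,134,.163),plane(c,472,67,.163);print('grip',a,b,(a+b)/2,np.linalg.norm(a-b),np.degrees(np.arctan2(*(a-b)[1::-1])))
print(tri((c,443,100),(D,288.8,153.8)))
E
```

```text
[ 0.6362403  -0.07420982  0.156     ] (array([ 0.6328993 , -0.07235175,  0.14391622]), [0.0016296763780271697, 0.0016296763780269767])
[ 0.65186204 -0.08502232  0.156     ]
[ 0.61922972 -0.06050336  0.156     ]
grip [ 0.58680256 -0.21131372  0.163     ] [ 0.60514705 -0.27577083  0.163     ] [ 0.5959748  -0.24354228  0.163     ] 0.06701670534061634 105.88635383833655
(array([ 0.59624196, -0.24521305,  0.1644155 ]), [0.0011382742599242023, 0.0011382742599240867])
```

```bash
python3 -m handwheel '1.8 1 -3 0 0 0 0.6;1.8 1 -6 0 0 0 0.6;1.8 1 -9 0 0 0 0.6;1.8 1 -12 0 0 0 0.6;1.8 1 -14.5 0 0 0 0.6;1.8 1 -16 0 0 0 0.6;1.8 1 -16.4 0 0 0 0.6;1.8 1 -16.4 0 0 0 0.6'
python3 -m handwheel '0 0 0 0 0 0 0;0 0 0 0 0 0 0;0 0 0 0 0 0 0;0 0 0 0 0 0 0;0 0 0 0 0 0 0;0 0 0 0 0 0 0' 30
```

```text
time_s: 2.2
position: [0.6297, -0.0781, 0.1363]
tool_rot: [[0.793, -0.609, -0.002], [-0.609, -0.793, 0.001], [-0.002, 0.001, -1.0]]
ft_force: [0.5, -0.3, 0.6]
grip_width: 0.051
gripper_force: 0.0
time_s: 2.7
position: [0.6349, -0.0722, 0.1399]
tool_rot: [[0.795, -0.606, 0.014], [-0.606, -0.795, 0.009], [0.006, -0.016, -1.0]]
ft_force: [20.1, 27.3, -0.3]
grip_width: 0.0131
gripper_force: 32.1
```

Gripped at 13 mm, which is right for the bar. I'll relieve the side force, then turn anticlockwise.

```bash
python3 -m handwheel '0.3 0.3 0.2 0 0 0 0;0.5 0.6 0.3 0 0 0 0;0.5 0.6 0.3 0 0 6 0;0.5 0.6 0.3 0 0 12 0;0.5 0.6 0.3 0 0 18 0;0.5 0.6 0.3 0 0 24 0;0.5 0.6 0.3 0 0 30 0;0.5 0.6 0.3 0 0 30 0'
```

```text
time_s: 3.37
position: [0.6361, -0.0699, 0.1402]
tool_rot: [[0.992, -0.124, 0.002], [-0.124, -0.992, 0.004], [0.002, -0.004, -1.0]]
ft_force: [8.0, 10.4, -10.9]
grip_width: 0.0132
gripper_force: 31.2
```

```bash
python3 -m handwheel '0 0 -0.1 0 0 6 0;0 0 -0.1 0 0 12 0;0 0 -0.1 0 0 18 0;0 0 -0.1 0 0 22 0;0 0 -0.1 0 0 24 0;0 0 -0.1 0 0 25 0;0 0 -0.1 0 0 25 0;0 0 -0.1 0 0 25 0'
python3 - <<'E'
from h import *
s=status.observe();R=np.array(s['tool_rot']);print(np.degrees(np.arctan2(R[1,0],R[0,0])),s['wrist_torque'],s['ft_force'])
E
```

```text
time_s: 4.03
position: [0.6361, -0.0687, 0.1401]
tool_rot: [[0.954, 0.3, 0.003], [0.3, -0.954, 0.006], [0.005, -0.005, -1.0]]
ft_force: [5.6, 15.9, -3.4]
grip_width: 0.0129
gripper_force: 45.9
17.478367532737074 [ 2.57174231 -0.89273527 -1.11376537] [ 5.63301528 15.90703359 -3.35450552]
```

The wrist moment has risen to -1.1 N m at 17.5° (mill yaw 16°), so the bar is on its stop. I'll release, lift and check.

```bash
python3 -m handwheel '0 0 0 0 0 -1 0.5;0 0 0 0 0 -1 0.5;0 0 0 0 0 -1 0.5;0 0 0 0 0 -1 0.5;0 0 4 0 0 -1 0.5;0 0 8 0 0 -1 0.5;0 0 12 0 0 -1 0.5;-3 -1 14 0 0 -1 0.5'
python3 -m handwheel '-1 -4 0 0 0 0 0.6;-2 -8 0 0 0 0 0.6;-3 -12 0 0 0 0 0.6;-3 -12 0 0 0 0 0.6'
python3 - <<'E'
from h import *
im=snap('wrist','w2.png');c=load('w2.png')
s=status.observe();print(s['position'],s['time_s'],s['ft_force']);print(proj(c,[.635,-.071,.156]),proj(c,[.596,-.244,.163]))
E
```

```text
time_s: 4.7
position: [0.6083, -0.082, 0.2841]
tool_rot: [[0.958, 0.286, 0.009], [0.286, -0.958, -0.002], [0.008, 0.005, -1.0]]
ft_force: [1.2, -1.3, 1.3]
grip_width: 0.0427
gripper_force: 0.0
time_s: 5.03
position: [0.5732, -0.2087, 0.2794]
tool_rot: [[0.961, 0.278, -0.0], [0.278, -0.961, -0.002], [-0.001, 0.002, -1.0]]
ft_force: [0.6, -0.5, 0.4]
grip_width: 0.0509
gripper_force: 0.0
[ 0.5739463  -0.2058212   0.27933045] 5.0833 [ 0.74776776  1.11281152 -0.82020662]
(np.float64(133.29587249488213), np.float64(81.28428648964795)) (np.float64(327.0319068899932), np.float64(188.4710230368247))
```

View pics/w2.png

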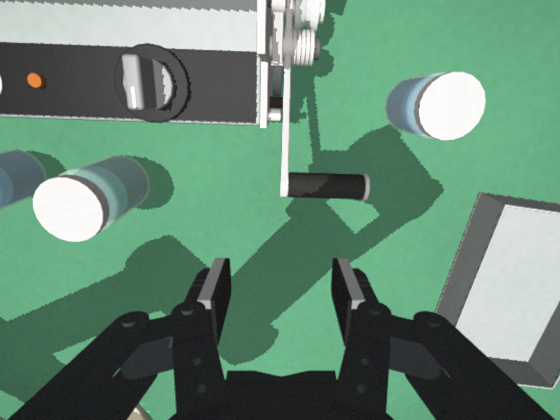

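The switch bar now lies front to back at about (140,82), mark end to the front. The grip's centre is at about (328,186) with ends at 288 and 368. I'll check the bar angle and the grip position numerically.

```bash
python3 - <<'E'
from h import *
c=load('w2.png');b=load('w1.png');D=load('side0.png')
print('grip',tri((c,328,186),(b,443,100),(D,288.8,153.8)))
im=cv2.imread('pics/w2.png');g=cv2.cvtColor(im,cv2.COLOR_BGR2GRAY)
for y in range(58,110,6):print(y,g[y,114:152:2])
a,d=plane(c,289,186,.163),plane(c,367,186,.163);print(a,d,np.degrees(np.arctan2(*(a-d)[1::-1])))
print(status.observe()['q'])
E
```

```text
grip (array([ 0.59700408, -0.24474815,  0.16427013]), [0.0017625582492379725, 0.00041293963857405336, 0.001999959710605129])
58 [ 74  74  69  66 157 194 199 203 206 209 210 172 118  65  61  64  65  71
  77]
64 [ 74  63  76  72 111 191 199 203 206 208 210 185 136  72  57  62  63  58
  65]
70 [ 62  73  70  74  79 175 201 201 208 208 210 199 153  98  63  60  62  63
  62]
76 [ 61  72  77  72  77 171 201 202 205 208 210 211 169 115  62  62  59  62
  61]
82 [ 63  72  73  73  88 200 190 201 203 211 210 210 183 139  71  60  61  62
  63]
88 [ 74  69  72  73  74 127 184 201 221 255 227 210 197 154  91  64  62  64
  64]
94 [ 75  74  70  72  74  69 135 199 208 255 253 206 207 166 111  60  63  62
  61]
100 [ 73  72  77  65  70  74  84 191 204 250 255 205 209 181 132  73  63  60
  65]
106 [ 75  75  74  73  77  66  73 165 201 213 255 218 208 195 147  85  65  63
  66]
[ 0.58908735 -0.2121322   0.163     ] [ 0.60751874 -0.27605547  0.163     ] 106.08418778566259
[-3.08237830e+01  2.65635861e+01  5.86984869e+01 -3.54272749e-02
  9.47284856e+01  4.29650204e+01]
```

```bash
python3 - <<'E'
from h import *
c=load('w2.png');b=load('w1.png');print(np.round(c['orientation'],3))
def ang(c,p,q,z):
    d=plane(c,*q,z)-plane(c,*p,z);return np.degrees(np.arctan2(d[1],d[0])),np.linalg.norm(d)
print('left',ang(c,(127.7,106),(122,58),.156),'right',ang(c,(141,106),(136.5,58),.156))
# strip/cabinet front edge line & end plate edge fits
im=cv2.imread('pics/w2.png').astype(int)
gm=(im[:,:,1]-im[:,:,2]>35)
E1=[(u,int(np.argmax(gm[60:150,u]))+60) for u in range(20,250,10)];print(E1)
E2=[(u,int(np.argmax(gm[150:200,u]))+150) for u in range(295,360,8)]
cv2.imwrite('pics/crop2.png',cv2.resize(im[30:140,0:290].astype(np.uint8),None,fx=2.7,fy=2.7,interpolation=cv2.INTER_CUBIC))
E
```

```text
[[ 0.278 -0.908 -0.314]
 [-0.961 -0.262 -0.093]
 [ 0.002  0.328 -0.945]]
left (np.float64(14.088484038160567), np.float64(0.03514223319417017)) right (np.float64(13.384100662704384), np.float64(0.03516359757332796))
[(20, 118), (30, 118), (40, 118), (50, 119), (60, 119), (70, 120), (80, 120), (90, 120), (100, 121), (110, 121), (120, 121), (130, 122), (140, 122), (150, 122), (160, 123), (170, 123), (180, 123), (190, 124), (200, 124), (210, 124), (220, 125), (230, 125), (240, 125)]
```

View pics/crop2.png

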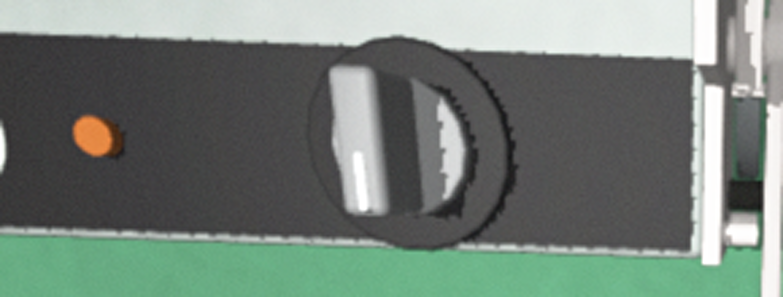

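The bar is at about 13.7°, in line with the mill within error, with the mark to the front: the switch is off. Next I turn the tool by -90° and move over the grip.

```bash
python3 -m handwheel '0 0 0 0 0 -7 0.6;0.5 -1 0 0 0 -14 0.6;1 -2 0 0 0 -21 0.6;1.5 -3 0 0 0 -28 0.6;2 -3.5 0 0 0 -35 0.6;2 -3.5 0 0 0 -42 0.6;2 -3.5 0 0 0 -49 0.6;2 -3.5 0 0 0 -56 0.6'
python3 -m handwheel '0 0 0 0 0 -7 0.6;0 0 0 0 0 -14 0.6;0 0 0 0 0 -21 0.6;0 0 0 0 0 -28 0.6;0 0 0 0 0 -34.5 0.6;0 0 0 0 0 -34.5 0.6;0 0 0 0 0 -34.5 0.6;0 0 0 0 0 -34.5 0.6'
python3 - <<'E'
from h import *
im=snap('wrist','w3.png');c=load('w3.png')
s=status.observe();print(s['position'],s['q'],s['time_s'],s['ft_force']);print(proj(c,[.597,-.2447,.164]))
E
```

```text
time_s: 5.75
position: [0.5954, -0.2365, 0.2795]
tool_rot: [[0.768, -0.64, 0.0], [-0.64, -0.768, -0.0], [0.0, -0.0, -1.0]]
ft_force: [-1.0, -0.2, -0.0]
grip_width: 0.0508
gripper_force: 0.0
time_s: 6.42
position: [0.5952, -0.2368, 0.2794]
tool_rot: [[0.279, -0.96, 0.0], [-0.96, -0.279, -0.0], [0.0, -0.0, -1.0]]
ft_force: [-0.7, 0.1, -0.1]
grip_width: 0.0509
gripper_force: 0.0
[ 0.59519881 -0.23685586  0.27938616] [-3.22696499e+01  3.00261949e+01  5.27757645e+01  1.59380786e-03
  9.71931774e+01  1.31552544e+02] 6.4667 [-0.36164986  0.48284581  0.58497685]
(np.float64(282.6467151833996), np.float64(192.79631616741992))
```

View pics/w3.png

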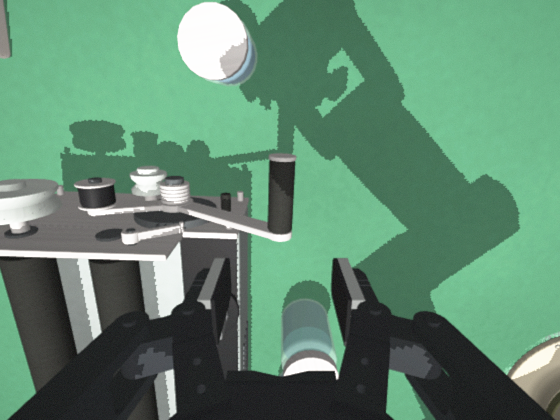

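The grip is at about (282,195), within a few pixels of the projection, and runs along the tool's x axis. I'll descend and grasp.

```bash
python3 -m handwheel '0.2 -0.8 -3 0 0 0 0.6;0.2 -0.8 -6 0 0 0 0.6;0.2 -0.8 -9 0 0 0 0.6;0.2 -0.8 -11.5 0 0 0 0.6;0.2 -0.8 -13 0 0 0 0.6;0.2 -0.8 -13.6 0 0 0 0.6;0.2 -0.8 -13.6 0 0 0 0.6'
python3 -m handwheel '0 0 0 0 0 0 0;0 0 0 0 0 0 0;0 0 0 0 0 0 0;0 0 0 0 0 0 0;0 0 0 0 0 0 0' 50
```

```text
time_s: 7.05
position: [0.5968, -0.2449, 0.1421]
tool_rot: [[0.277, -0.961, -0.002], [-0.961, -0.277, 0.001], [-0.002, 0.002, -1.0]]
ft_force: [-0.2, -0.5, -0.1]
grip_width: 0.0514
gripper_force: 0.0
time_s: 7.47
position: [0.5978, -0.2454, 0.145]
tool_rot: [[0.275, -0.961, 0.003], [-0.961, -0.276, -0.002], [0.002, -0.002, -1.0]]
ft_force: [0.5, 0.5, 6.1]
grip_width: 0.0203
gripper_force: 48.7
```

Grasped (20 mm on the 22 mm rubber bar). I'll press along the arc.

```bash
python3 -m handwheel '-0.6 -0.2 -1.2 0 0 0 0;-1.1 -0.3 -2.4 0 0 0 0;-1.5 -0.4 -3.7 0 0 0 0;-1.8 -0.5 -5.0 0 0 0 0;-1.9 -0.5 -6.4 0 0 0 0;-1.9 -0.5 -7.7 0 0 0 0;-1.9 -0.5 -7.7 0 0 0 0;-1.9 -0.5 -7.7 0 0 0 0'
```

```text
time_s: 8.13
position: [0.5786, -0.2503, 0.0675]
tool_rot: [[0.275, -0.961, 0.002], [-0.961, -0.275, -0.001], [0.001, -0.001, -1.0]]
ft_force: [-2.1, 1.7, 8.8]
grip_width: 0.0205
gripper_force: 56.3
```

```bash
python3 -m handwheel '0 0 -0.5 0 0 0 0;0.1 0 -0.9 0 0 0 0;0.1 0 -0.9 0 0 0 0;0.1 0 -0.9 0 0 0 0;0.1 0 -0.9 0 0 0 0;0.1 0 -0.9 0 0 0 0;0.1 0 -0.9 0 0 0 0'
python3 - <<'E'
from h import *
snap('scene','s4.png');snap('side','d4.png');im=snap('wrist','w4.png')
a=cv2.resize(cv2.imread('pics/s4.png')[195:300,180:310],None,fx=3,fy=3);b=cv2.resize(cv2.imread('pics/w4.png'),(420,315))
d=cv2.resize(cv2.imread('pics/d4.png')[135:240,220:350],None,fx=3,fy=3)
cv2.imwrite('pics/c4.png',np.hstack([a,b[:315]]))
E
```

```text
time_s: 8.72
position: [0.5789, -0.2502, 0.0592]
tool_rot: [[0.275, -0.961, 0.001], [-0.961, -0.275, -0.001], [0.001, -0.001, -1.0]]
ft_force: [-8.2, 1.8, 11.6]
grip_width: 0.0206
gripper_force: 57.1
```

View pics/c4.png

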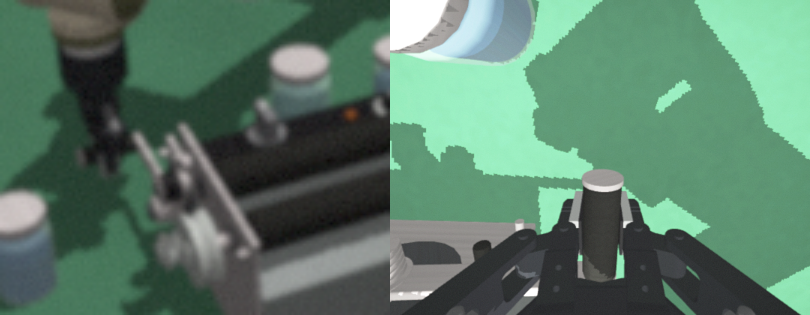

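The views show the grip held between the pads (right panel, about (602,220)) with the lever down, and the jars untouched. The grip's centre is at about 78 mm, which is 0.66 rad: past the last click (0.54) and short of the stop. The 11.6 N upward force means my push is carrying the spring.

```bash
python3 -c "from rig import env; print(env.close_job())"
```

```text
the job is handed in; nothing more can be done
None
```

The main switch is off, and the job was handed in with the arm still holding the tensioner grip at about 0.66 rad, past the last click (0.54), so the push carries the spring; the jars and everything else were left where they were.

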